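Stack the observation chamber on its stand

ROBOT

A 6-joint arm with a two-finger parallel gripper is mounted at the origin on the work surface. World frame = base frame: x ahead of the robot, y to its left, z up, the work surface at z = 0. Lengths are in mm, angles in degrees, forces in N, time in s.
With the tool pointing down it reaches from about 350 to 850 mm from the base axis. Payload 8.1 kg.
Tool frame: the origin (TCP) lies at the very end of the fingers, on their centre line; the grasp point (between the pads) lies 19 mm behind it (tcp_to_grasp is the distance from the TCP to the grasp point, in mm); z points along the fingers, x is the direction in which the jaws open and shut, and the axes are right-handed (so a half turn about z gives the same grasp; the last joint's range is limited). The gripper opens to 85 mm and grips with 20 to 120 N. Pads are 22 mm wide; open, the fingers measure 114 mm over their backs; the gripper's body (76 mm by 85 mm) begins 54 mm behind the grasp point. The pads swing forward as they close: fully open they stand 13 mm farther back than shut.
Start: joints at [72.284, 7.471, 85.268, -0, 87.261, -4.893], TCP at [133.139, 585.046, 231.292] pointing down, gripper open.
Joint ranges: [-169.43, 169.43], [-51.17, 129.36], [1.28, 143.12], [-76.62, 256.62], [0, 156.53], [-152.29, 152.29]. Speed limits (degrees/s): [136.94, 136.94, 159.86, 180, 180, 180].

INTERFACE

Orientations are given as [roll, pitch, yaw] about the fixed x, y, z axes, in that order (R = Rz(yaw) Ry(pitch) Rx(roll)).
In Python, from bench import * gives the robot as it stands. The module is installed in compiled form; this text tells all that it offers.
- The arm moves only by the tool apply_moves, never from a script. Its argument "targets" is text: rows parted by semicolons, each of 7 numbers parted by spaces: the turn, a rotation vector about the tool's x, y, z in rad, then the shift along the tool's x, y, z in cm, then the finger opening in cm, from 0 to 8.54. A call has exactly 5 rows; each row is the pose to reach, as a shift and turn from the pose commanded when the call began, along the tool's axes at that moment; what a row does not reach only later rows make up. A row lasts 1/10 s, in which the tool goes at most 50 mm and 8.59 degrees, less where a joint would pass 70% of its speed; a pose out of reach is approached as far as the arm can. A call with a gripper value outside its range is refused whole. The fingers move at their own pace and stop on an object; "force" is the grip in N (left out, the last holds). Time passes only in rows, so rows that repeat a pose let the fingers close, or fill a call up. It gives the time, the measured TCP pose, the force and the opening at its end, in the units of the state.
- sense(): the state, without advancing time (a new reading comes with each control period).
- snapshot(name): name is "side" or "top"; returns the picture (480x640x3 uint8, red, green, blue); there is no depth.
- camera_model(name): a dict with "fx", "fy", "cx", "cy" (pixels), "k1" (the pictures are not rectified: a ray, as slopes to the right and down, at radius r is drawn at 1 + k1 r^2 times it, then the intrinsics apply), "position" and "attitude" of the camera in the world. Camera axes: x right, y up, looking along -z (the intrinsics and any distortion apply to the point x, -y, -z); pixel columns grow to the right and rows downward; lengths in mm; the calibration is good to about 2 mm. A picture is of the moment at which its call begins. camera_model takes no time and is no camera call.
- hand_in(): hands the job in, once; it reports no verdict.
Trained networks look in the newest picture that a camera, given by its name, has taken for a name from the list of things; names that differ only in an ending like _2 or _b are one class to them, and where a whole thing is asked for, a point or a joint stands for the part that bears it (a point fixed in the world has none). Each returns a list of dicts, best first, with "confidence" (0 to 1); they miss things now and then, are a little off and sometimes report something else, mostly with a low value. They report only what shows in the picture. A call takes as long as a camera call.
- recognise(camera, query): "at" ([row, column] in pixels, amid what is visible of it).
- place_of(camera, query): "at" ([row, column] in pixels: a listed point, or the origin of a listed thing).
The state is a dict: "time": time; "joint_pos": joint angles; "qd": joint speeds; "joint_efforts": joint torques, N m; "tool_pos": TCP position; "tcp_rot": TCP orientation; "ft_force": force on the tool from outside, world axes, zero at the start; "wrist_torque": the same for the moment, N m; "finger_gap": finger opening in mm.
Only numpy, scipy, OpenCV 4.12 (cv2) and the standard library are available. Lean on these libraries where they do the work, as an engineer would, in place of code of your own. Each camera call takes 0.05 s, during which the arm holds its last target. There are 200 camera calls.

TASK

Put the microscope observation chamber together as a stack on the round stand: the base disc at the bottom, the spacer ring on it, and the cover disc with the small window on top, each lying flat and centred over the middle of the stand. The cover was left lying on the base disc in the drying tray, so it has to come off before the ring can go in. Set every piece down gently instead of dropping it, let go of the finished stack, and leave the bottle, the pile of dishes and the tube rack standing where they are.

Things in the scene. Friction and masses are not known exactly. Their poses are not given: they have to be found in the camera images.
- stand_top (a point): Fixed round dark steel stand, 30 mm high, its flat top 120 mm in diameter (the foot under it is 96 mm). This point is the centre of the top face, 30 mm above the bench. z points up. Where it stands varies.
- base_center (a point): Base disc: plain solid aluminium disc, 68 mm in diameter, 16 mm thick, about 155 g. Starts flat on the tray floor near one end of the tray, with the cover lying on it. The point is its centre, half-way up; z is its axis.
- ring_center (a point): Spacer ring: flat aluminium ring, 64 mm outside diameter, 40 mm hole, 14 mm thick, about 75 g. Starts flat on the tray floor near the other end of the tray. The point is its centre, half-way up; z is its axis.
- cover_center (a point): Cover disc: solid aluminium disc, 60 mm in diameter, 14 mm thick, about 100 g, with a flush 18 mm round amber window in the middle of both faces. Starts lying on the base disc, roughly centred. The point is its centre, half-way up; z is its axis.
- tray: Fixed grey plastic drying tray, open at the top: 125 mm along its x, 260 mm along its y, 25 mm high outside, walls and floor 5 mm thick. Origin at the centre of its underside, on the bench. Base disc and ring lie about 60 mm either side of the middle along its y (which of them is at +y varies); there is only room for fingers along its y, on either side of a piece.
- bottle: Bystander: upright plastic bottle, 58 mm in diameter, 160 mm high, loose, near the stand (about 115 mm from its centre, on any side). Origin at the centre of its underside.
- dishes: Bystander: pile of five flat round culture dishes, 90 mm in diameter, 75 mm high, loose, moving as one, near the stand (about 120 mm from its centre). Origin at the centre of the underside.
- rack: Bystander: loose white tube rack with tubes, 60 mm along its x, 200 mm along its y, 90 mm high over the tube caps, standing along the long side of the tray, about 120 mm from the tray's centre on its -x side. Origin at the centre of its underside.

How it is judged:
By the outcome, as a careful person would: the job done as asked, in the order asked, and still so for the second after the job is handed in, with the robot touching nothing.
It also fails if it takes over 72 s, if anything falls off the work surface, if the arm or the gripper's body presses on something with over 40 N, if the wrist force passes 120 N, or if a joint passes its speed limit or range.

## Working session

There is one attempt and no reset: what is moved stays moved. The work goes in short steps, Python scripts to look and compute and a tool call to move; the robot and the scene stay as the last step left them, time stands still between calls to the robot, and variables do not carry over. Pictures are saved under pics/ and viewed, about 8 in all and at most 12, crops included, and the job is handed in when it is done.

Besides the shell and the picture viewer there is one more tool, called after "Call:" as a command line: name --argument value ..., lists and objects as JSON in quotes. apply_moves: Moves the arm, as the interface text tells. Its arguments: {"type":"object","properties":{"targets":{"type":"string"},"force":{"type":"number"}},"required":["targets"]}

```bash
mkdir -p pics; cat > h.py <<'E'
from bench import *
import numpy as np, cv2
from scipy.spatial.transform import Rotation as R
def att(a):
    a=np.array(a,float)
    return a if a.shape==(3,3) else R.from_euler('xyz',a,degrees=True).as_matrix()
def ray(cam,at):
    m=camera_model(cam); v,u=at
    d=np.array([(u-m['cx'])/m['fx'],(v-m['cy'])/m['fy']]); s=d.copy()
    for _ in range(20): s=d/(1+m['k1']*(s@s))
    return np.array(m['position'],float), att(m['attitude'])@np.array([s[0],-s[1],-1])
def onz(cam,at,z):
    p,d=ray(cam,at); return p+d*(z-p[2])/d[2]
def pix(cam,P):
    m=camera_model(cam); q=att(m['attitude']).T@(np.array(P,float)-m['position'])
    s=np.array([q[0]/-q[2],-q[1]/-q[2]]); s=s*(1+m['k1']*(s@s))
    return [m['cy']+m['fy']*s[1],m['cx']+m['fx']*s[0]]
def snap(cam,name=None):
    im=snapshot(cam)
    if name: cv2.imwrite(f'pics/{name}.png',im[:,:,::-1])
    return im
E
python3 - <<'E'
from h import *
print(sense())
for c in('top','side'):
    print(camera_model(c)); snap(c,c+'0')
    for q,z in(('stand_top',30),('base_center',13),('ring_center',12),('cover_center',28),('tray',0),('bottle',0),('dishes',0),('rack',0)):
        for d in place_of(c,q)[:2]: print(c,q,np.round(d['at'],1),round(d['confidence'],2),onz(c,d['at'],z).round(1))
E
```

```text
{'time': 0.0, 'joint_pos': array([ 7.22850815e+01,  7.51524572e+00,  8.53289482e+01,  1.60101947e-03,
        8.72632909e+01, -4.89182328e+00]), 'qd': array([ 0.00256035, -0.00042006, -0.01530887,  0.0450144 , -0.09525998,
        0.03524419]), 'joint_efforts': array([-2.03093667e-03, -5.69411051e+01, -5.00543082e+01, -4.29740203e-04,
        1.49081298e-02,  1.45456954e-05]), 'tool_pos': array([132.95056443, 584.51390472, 230.24619098]), 'tcp_rot': array([-1.79989241e+02,  1.06956950e-01,  7.71768369e+01]), 'ft_force': array([-0.16575734,  0.01079356, -0.43508932]), 'wrist_torque': array([-0.01827113,  0.02345174,  0.03683737]), 'finger_gap': 85.16498751069796}
{'fx': 503.3022292513488, 'fy': 503.3022292513488, 'cx': 316.5692617338274, 'cy': 234.4535641793613, 'k1': -0.13010627659260415, 'position': array([ 390.95792957,  -26.19361237, 1036.02291803]), 'attitude': array([  7.28788642,   1.75905822, -89.36294053])}
top stand_top [226.6 219.9] 0.86 [534.1 203.8  30. ]
top base_center [250.2 412.3] 0.46 [ 490.5 -189.1   13. ]
top ring_center [199.5 433.2] 0.62 [ 596.4 -234.2   12. ]
to
[... 303 characters left out ...]
 0. ]
{'fx': 436.0180723445557, 'fy': 436.0180723445557, 'cx': 325.04331154554546, 'cy': 239.61107776814342, 'k1': 0.0035669206936270593, 'position': array([ 469.59849364, -632.35714062,  507.66831588]), 'attitude': array([54.33901841,  0.6615177 , -4.4423584 ])}
side stand_top [193.7 328.3] 0.71 [536.2 204.   30. ]
side base_center [334.7 314.5] 0.87 [ 482.8 -185.8   13. ]
side ring_center [361.6 397.5] 0.58 [ 595.7 -244.6   12. ]
side cover_center [327.9 313.9] 0.6 [ 482.3 -186.2   28. ]
side tray [356.3 355.4] 0.92 [ 540.  -220.5    0. ]
side bottle [235.6 336.5] 0.58 [542.7  85.2   0. ]
side dishes [193.3 378.3] 0.97 [656.9 247.    0. ]
side rack [430.8 331.8] 0.65 [ 495.4 -332.3    0. ]
```

View pics/top0.png

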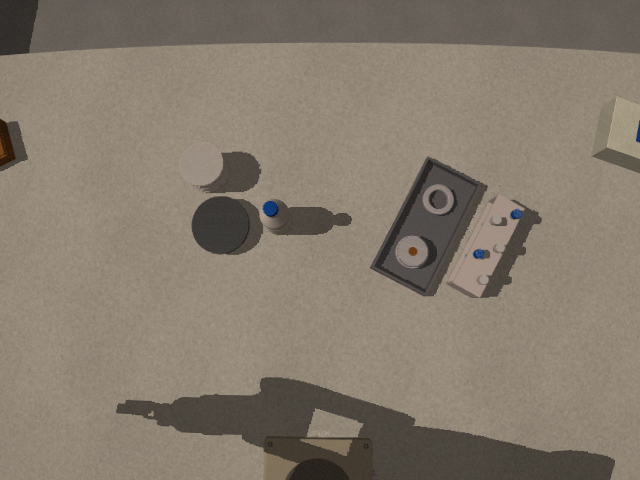

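View pics/side0.png

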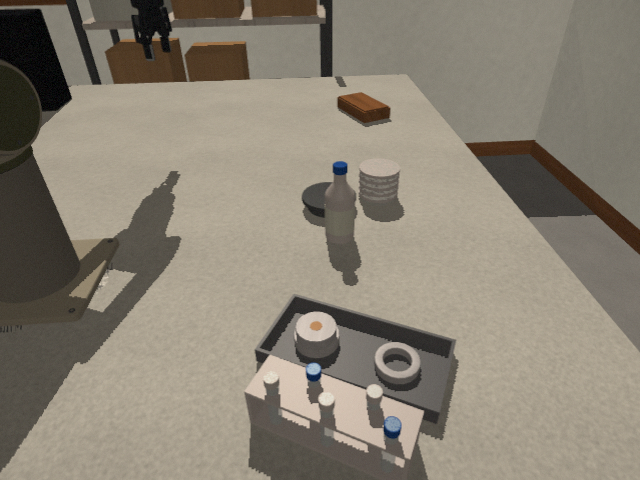

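```bash
cat >> h.py <<'E'
def circ(cam,c,r,n=72):
    t=np.linspace(0,2*np.pi,n,endpoint=False)
    return np.array([pix(cam,[c[0]+r*np.cos(a),c[1]+r*np.sin(a),c[2]])[::-1] for a in t])
def crop(im,c0,r0,w,h,k,name,polys=()):
    o=cv2.resize(im[r0:r0+h,c0:c0+w,::-1],None,fx=k,fy=k,interpolation=cv2.INTER_CUBIC)
    for p,col in polys:
        cv2.polylines(o,[np.int32((p-[c0,r0]+.5)*k)],True,col,1)
    cv2.imwrite(f'pics/{name}.png',o)
def fit(g,cam,c,r,rng=8,dark=False):
    # maximise mean radial edge strength of a circle of radius r at height c[2]
    g=cv2.GaussianBlur(g.astype(np.float32),(0,0),0.8)
    s=lambda p:cv2.remap(g,p[:,0].astype(np.float32).reshape(1,-1),p[:,1].astype(np.float32).reshape(1,-1),1).ravel()
    f=lambda v:(-1 if not dark else 1)*np.mean(s(circ(cam,[v[0],v[1],c[2]],r-2.5))-s(circ(cam,[v[0],v[1],c[2]],r+2.5)))
    from scipy.optimize import brute,fmin
    x=brute(f,[(c[0]-rng,c[0]+rng),(c[1]-rng,c[1]+rng)],Ns=9,finish=fmin)
    return np.array([x[0],x[1],c[2]]),-f(x)
E
python3 - <<'E'
from h import *
im=cv2.imread('pics/top0.png')[:,:,::-1]; g=cv2.cvtColor(im,cv2.COLOR_RGB2GRAY)
C=onz('top',[251.5,413],35); print('cover win',C)
cv,_=fit(g,'top',C,30); rg,a=fit(g,'top',onz('top',[199.5,438],19),32); rh,b=fit(g,'top',onz('top',[199.5,438],19),20,dark=True); st,_=fit(g,'top',onz('top',[226,220],30),60,dark=True)
print('cover',cv,'ring',rg,rh,a,b,'stand',st)
k=[onz('top',p,25) for p in((158,430),(186,486),(294,427),(267,372))]
print([x.round(0) for x in k],np.mean(k,0)); v=k[3]-k[0]+k[2]-k[1]; yaw=np.degrees(np.arctan2(v[1],v[0]));print('tray y dir',yaw)
o=np.array([(circ('top',cv,30),(0,0,255)),(circ('top',rg,32),(0,255,0)),(circ('top',rh,20),(255,0,0))],dtype=object)
crop(im,360,145,140,160,4,'c1',o)
E
```

```text
cover win [ 485.7811506 -186.925131    35.       ]Traceback (most recent call last):
  File "<stdin>", line 4, in <module>
  File "h.py", line 36, in fit
    x=brute(f,[(c[0]-rng,c[0]+rng),(c[1]-rng,c[1]+rng)],Ns=9,finish=fmin)
    Jout = np.array(list(mapper(wrapped_func, grid)))
                    ~~~~^^^^^^^^^^^^^^^^^^^^^^^^^^^^
    return self.f(np.asarray(x).flatten(), *self.args)
           ~~~~~~^^^^^^^^^^^^^^^^^^^^^^^^^^^^^^^^^^^^^
  File "h.py", line 34, in <lambda>
    f=lambda v:(-1 if not dark else 1)*np.mean(s(circ(cam,[v[0],v[1],c[2]],r-2.5))-s(circ(cam,[v[0],v[1],c[2]],r+2.5)))
                                                                                     ~~~~^^^^^^^^^^^^^^^^^^^^^^^^^^^^
  File "h.py", line 24, in circ
    return np.array([pix(cam,[c[0]+r*np.cos(a),c[1]+r*np.sin(a),c[2]])[::-1] for a in t])
                     ~~~^^^^^^^^^^^^^^^^^^^^^^^^^^^^^^^^^^^^^^^^^^^^^^
  File "h.py", line 15, in pix
    m=camera_model(cam); q=att(m['attitude']).T@(np.array(P,float)-m['position'])
ValueError: time passes only in moves, steps and waits
```

```bash
cat > /tmp/p.py <<'E'
s=open('h.py').read()
s=s.replace("m=camera_model(cam)","m=cm(cam)").replace("def att(a)","import functools\ncm=functools.lru_cache(None)(camera_model)\ndef att(a)",1)
open('h.py','w').write(s)
E
python3 /tmp/p.py
python3 - <<'E'
from h import *
im=cv2.imread('pics/top0.png')[:,:,::-1]; g=cv2.cvtColor(im,cv2.COLOR_RGB2GRAY)
C=onz('top',[251.5,413],35); print('cover win',C)
cv,_=fit(g,'top',C,30); rg,a=fit(g,'top',onz('top',[199.5,438],19),32); rh,b=fit(g,'top',onz('top',[199.5,438],19),20,dark=True); st,_=fit(g,'top',onz('top',[226,220],30),60,dark=True)
print('cover',cv,'ring',rg,rh,a,b,'stand',st)
k=[onz('top',p,25) for p in((158,430),(186,486),(294,427),(267,372))]
print([x.round(0) for x in k],np.mean(k,0)); v=k[3]-k[0]+k[2]-k[1]; yaw=np.degrees(np.arctan2(v[1],v[0]));print('tray y dir',yaw)
o=[(circ('top',cv,30),(0,0,255)),(circ('top',rg,32),(0,255,0)),(circ('top',rh,20),(255,0,0))]
crop(im,360,145,140,150,4,'c1',o)
E
```

```text
cover win [ 485.7811506 -186.925131    35.       ]
cover [ 488.27527125 -185.70717214   35.        ] ring [ 596.44131306 -242.22015841   19.        ] [ 596.17795208 -242.15836169   19.        ] 50.119045 51.834324 stand [538.29053607 203.31264466  30.        ]
[array([ 681., -227.,   25.]), array([ 623., -342.,   25.]), array([ 402., -216.,   25.]), array([ 455., -106.,   25.])] [ 540.28813999 -222.78525046   25.        ]
tray y dir 151.0464742098125
```

View pics/c1.png

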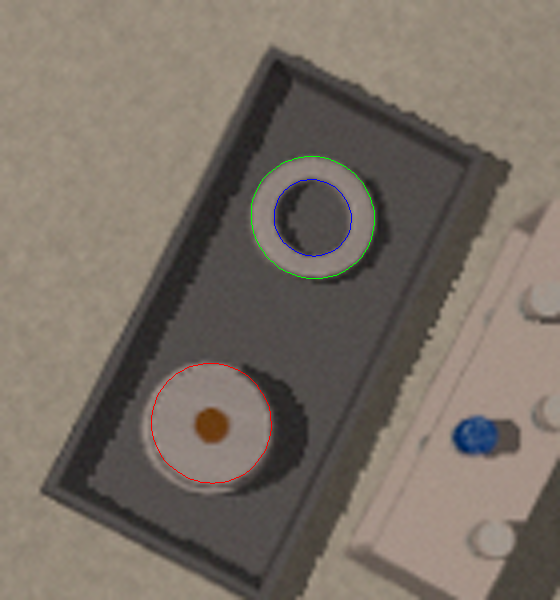

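```bash
cat > plan.py <<'E'
import numpy as np, json, os, sys
def load(): return json.load(open('cmd.json')) if os.path.exists('cmd.json') else [133.139,585.046,231.292,77.177]
def plan(wps,step=45.,astep=8.):
    """wps: (x,y,z,yaw,gap cm,[rows to hold]); prints the calls"""
    cur=np.array(load(),float); pts=[]
    p=cur.copy()
    for w in wps:
        q=np.array(w[:4],float); hold=int(w[5]) if len(w)>5 else 0; st=w[6] if len(w)>6 else step
        n=int(np.ceil(max(np.linalg.norm(q[:3]-p[:3])/st,abs(q[3]-p[3])/astep)-1e-6))
        pts+=[(p+(q-p)*(i+1)/n,w[4]) for i in range(n)]+[(q,w[4])]*hold; p=q
    while len(pts)%5: pts.append(pts[-1])
    for i in range(0,len(pts),5):
        c,s=np.cos(np.radians(cur[3])),np.sin(np.radians(cur[3])); rows=[]
        for q,g in pts[i:i+5]:
            d=q[:3]-cur[:3]
            r=[0,0,round(-np.radians(q[3]-cur[3]),3),round((c*d[0]+s*d[1])/10,2),round((s*d[0]-c*d[1])/10,2),round(-d[2]/10,2),g]
            rows.append(' '.join('%g'%(v+0.) for v in r))
        print('; '.join(rows))
        t,x,y,z=r[2],r[3]*10,r[4]*10,r[5]*10
        cur=np.array([cur[0]+c*x+s*y,cur[1]+s*x-c*y,cur[2]-z,cur[3]-np.degrees(t)])
    json.dump(list(cur),open('cmd.json','w')); print('end',cur.round(2))
E
python3 -c "
from plan import *
plan([(470,130,231,15,8.5),(486.5,-186.3,180,-29,8.5),(486.5,-186.3,70,-29,8.5),(486.5,-186.3,50,-29,8.5)])"
```

```text
0 0 0.083 -2.84 3.3 0 8.5; 0 0 0.167 -5.68 6.61 0 8.5; 0 0 0.25 -8.51 9.91 0.01 8.5; 0 0 0.334 -11.35 13.21 0.01 8.5; 0 0 0.417 -14.19 16.52 0.01 8.5
0 0 0.084 -1.26 4.17 0 8.5; 0 0 0.167 -2.51 8.34 0.01 8.5; 0 0 0.251 -3.77 12.51 0.01 8.5; 0 0 0.334 -5.03 16.68 0.01 8.5; 0 0 0.418 -6.28 20.85 0.01 8.5
0 0 0.083 0.54 4.32 0 8.5; 0 0 0.167 1.08 8.64 0.01 8.5; 0 0 0.25 1.63 12.96 0.01 8.5; 0 0 0.346 -0.13 16.51 0.65 8.5; 0 0 0.442 -1.89 20.06 1.28 8.5
0 0 0.096 -0.07 3.96 0.64 8.5; 0 0 0.192 -0.14 7.91 1.28 8.5; 0 0 0.288 -0.21 11.87 1.92 8.5; 0 0 0.384 -0.28 15.83 2.55 8.5; 0 0 0.48 -0.35 19.79 3.19 8.5
0 0 0.096 1.76 3.54 0.64 8.5; 0 0 0.096 1.76 3.54 4.31 8.5; 0 0 0.096 1.76 3.54 7.97 8.5; 0 0 0.096 1.76 3.54 11.64 8.5; 0 0 0.096 1.76 3.54 13.64 8.5
end [ 486.5  -186.25   49.99  -28.99]
```

Call:
apply_moves --targets "0 0 0.083 -2.84 3.3 0 8.5; 0 0 0.167 -5.68 6.61 0 8.5; 0 0 0.25 -8.51 9.91 0.01 8.5; 0 0 0.334 -11.35 13.21 0.01 8.5; 0 0 0.417 -14.19 16.52 0.01 8.5"

```text
time: 1.4
tool_pos: [263.4, 408.6, 231.3]
tcp_rot: [180.0, -0.0, 53.1]
ft_force: [0.6, 0.6, -0.7]
finger_gap: 85.1
```

Call:
apply_moves --targets "0 0 0.084 -1.26 4.17 0 8.5; 0 0 0.167 -2.51 8.34 0.01 8.5; 0 0 0.251 -3.77 12.51 0.01 8.5; 0 0 0.334 -5.03 16.68 0.01 8.5; 0 0 0.418 -6.28 20.85 0.01 8.5"

```text
time: 1.9
tool_pos: [393.2, 233.5, 231.4]
tcp_rot: [180.0, -0.1, 29.1]
ft_force: [1.0, 0.7, 0.3]
finger_gap: 85.0
```

Call:
apply_moves --targets "0 0 0.083 0.54 4.32 0 8.5; 0 0 0.167 1.08 8.64 0.01 8.5; 0 0 0.25 1.63 12.96 0.01 8.5; 0 0 0.346 -0.13 16.51 0.65 8.5; 0 0 0.442 -1.89 20.06 1.28 8.5"

```text
time: 2.4
tool_pos: [474.6, 49.2, 218.3]
tcp_rot: [180.0, -0.0, 3.8]
ft_force: [1.7, -0.4, 0.4]
finger_gap: 85.3
```

Call:
apply_moves --targets "0 0 0.096 -0.07 3.96 0.64 8.5; 0 0 0.192 -0.14 7.91 1.28 8.5; 0 0 0.288 -0.21 11.87 1.92 8.5; 0 0 0.384 -0.28 15.83 2.55 8.5; 0 0 0.48 -0.35 19.79 3.19 8.5"

```text
time: 2.9
tool_pos: [484.4, -148.5, 186.4]
tcp_rot: [-180.0, -0.0, -23.7]
ft_force: [1.7, 0.2, 0.2]
finger_gap: 85.0
```

Tracking is faithful. Descend to hover, checking the height in the side picture.

Call:
apply_moves --targets "0 0 0.096 1.76 3.54 0.64 8.5; 0 0 0.096 1.76 3.54 4.31 8.5; 0 0 0.096 1.76 3.54 7.97 8.5; 0 0 0.096 1.76 3.54 11.64 8.5; 0 0 0.096 1.76 3.54 13.64 8.5"

```text
time: 3.4
tool_pos: [484.5, -185.5, 46.6]
tcp_rot: [180.0, 0.2, -29.0]
ft_force: [-0.8, -0.1, 0.0]
finger_gap: 85.0
```

```bash
python3 - <<'E'
from h import *
im=snap('side','s1'); crop(im,230,180,200,150,4,'s1c')
print(sense()['tool_pos'],place_of('side','cover_center'))
E
python3 -c "
from plan import *
plan([(486.5,-186.3,20,-29,8.5,3),(486.5,-186.3,20,-29,5,5)])
plan([(486.5,-186.3,40,-29,5,0,10),(486.5,-186.3,150,-29,5)])"
```

```text
[ 482.97919419 -184.70844398   44.08608028] [{'at': [331.1, 312.9], 'confidence': 0.58}]
0 0 0 0 0 3 8.5; 0 0 0 0 0 3 8.5; 0 0 0 0 0 3 8.5; 0 0 0 0 0 3 8.5; 0 0 0 0 0 3 5
0 0 0 0 0 0 5; 0 0 0 0 0 0 5; 0 0 0 0 0 0 5; 0 0 0 0 0 0 5; 0 0 0 0 0 0 5
end [ 486.5  -186.25   19.99  -28.99]
0 0 0 0 0 -0.67 5; 0 0 0 0 0 -1.33 5; 0 0 0 0 0 -2 5; 0 0 0 0 0 -5.67 5; 0 0 0 0 0 -9.33 5
0 0 0 0 0 -3.67 5; 0 0 0 0 0 -3.67 5; 0 0 0 0 0 -3.67 5; 0 0 0 0 0 -3.67 5; 0 0 0 0 0 -3.67 5
end [ 486.5  -186.25  149.99  -28.99]
```

View pics/s1c.png

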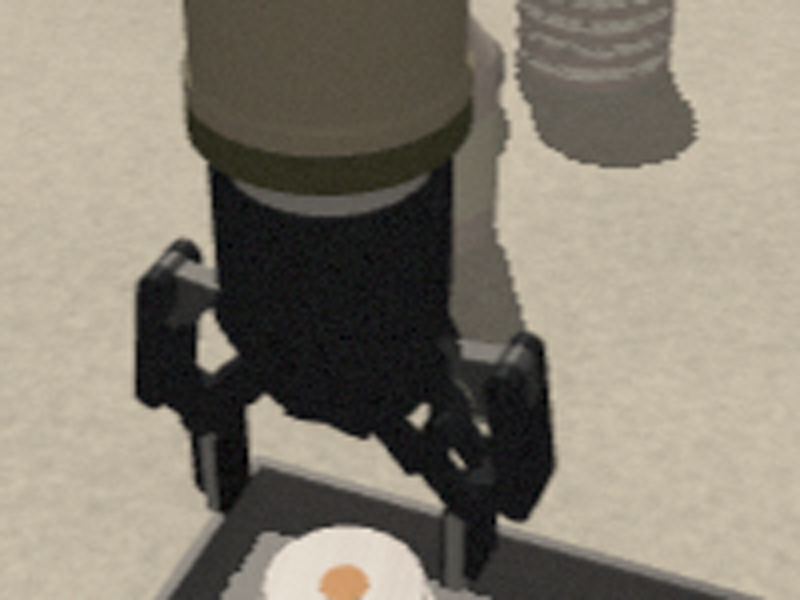

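Call:
apply_moves --targets "0 0 0 0 0 0 8.5; 0 0 0 0 0 0 8.5; 0 0 0 0 0 0 8.5; 0 0 0 0 0 0 8.5; 0 0 0 0 0 0 8.5"

```text
time: 4.0
tool_pos: [487.0, -186.5, 50.8]
tcp_rot: [-180.0, -0.1, -29.0]
ft_force: [-0.5, -0.1, 0.3]
finger_gap: 84.7
```

```bash
python3 - <<'E'
from h import *
s=sense();print(s['tool_pos'],s['tcp_rot'],s['ft_force'])
# project expected finger tips (tips 13 back of TCP when open) for comparison
for sgn in(-1,1):
  for back in(0,13):
    a=np.radians(-29); print(sgn,back,np.round(pix('side',[483+sgn*43*np.cos(a),-184.7+sgn*43*np.sin(a),44+back]),1))
E
```

```text
[ 487.02312478 -186.47984284   50.8211306 ] [-1.79998361e+02 -8.02064573e-02 -2.89878632e+01] [-0.49959823 -0.09186914  0.31436507]
-1 0 [310.9 288. ]
-1 13 [304.6 287.5]
1 0 [328.5 341.3]
1 13 [322.  341.4]
```

Call:
apply_moves --targets "0 0 0 -0.03 0 1 8.5; 0 0 0 -0.03 0 2 8.5; 0 0 0 -0.03 0 2.6 8.5; 0 0 0 -0.03 0 3 8.5; 0 0 0 -0.03 0 3 8.5"

```text
time: 4.5
tool_pos: [485.4, -185.7, 18.8]
tcp_rot: [180.0, 0.1, -29.0]
ft_force: [0.5, -0.4, 0.5]
finger_gap: 85.2
```

Call:
apply_moves --targets "0 0 0 0 0 0 5; 0 0 0 0 0 0 5; 0 0 0 0 0 0 5; 0 0 0 0 0 0 5; 0 0 0 0 0 0 5" --force 40

```text
time: 5.0
tool_pos: [486.9, -186.4, 20.8]
tcp_rot: [-180.0, -0.1, -29.0]
ft_force: [-0.1, -0.2, 5.7]
finger_gap: 58.0
```

```bash
python3 - <<'E'
from h import *
im=snap('side'); crop(im,230,240,200,150,4,'s2c')
s=sense();print(s['tool_pos'],s['ft_force'],s['finger_gap'])
E
```

```text
[ 486.88888593 -186.4369749    20.7956418 ] [0.42490742 0.48812095 6.08728012] 58.40121847943968
```

View pics/s2c.png

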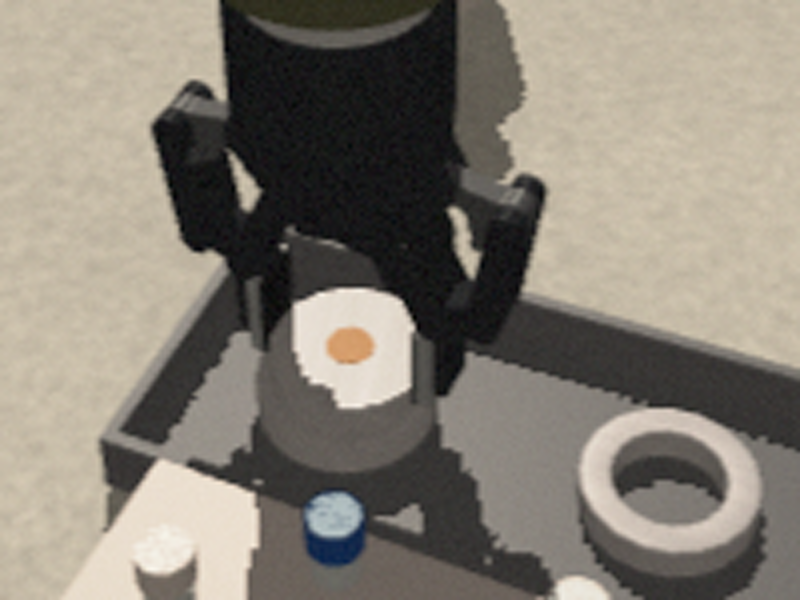

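```bash
python3 -c "
from plan import *
plan([(486.5,-186.3,25,-29,5,0,2.5),(486.5,-186.3,35,-29,5,0,10),(486.5,-186.3,100,-29,5,0,30)])
plan([(470,-20,100,-29,5),(470,-20,30,-29,5,0,30),(470,-20,8,-29,5,1,8),(470,-20,1,-29,5,2,2.5)])"
```

```text
0 0 0 0 0 0.25 5; 0 0 0 0 0 0.5 5; 0 0 0 0 0 0.75 5; 0 0 0 0 0 1 5; 0 0 0 0 0 1.25 5
0 0 0 0 0 0.25 5; 0 0 0 0 0 0.5 5; 0 0 0 0 0 0.75 5; 0 0 0 0 0 1 5; 0 0 0 0 0 1.25 5
0 0 0 0 0 0.25 5; 0 0 0 0 0 0.5 5; 0 0 0 0 0 0.75 5; 0 0 0 0 0 1 5; 0 0 0 0 0 1.25 5
0 0 0 0 0 0.25 5; 0 0 0 0 0 0.5 5; 0 0 0 0 0 0.75 5; 0 0 0 0 0 1 5; 0 0 0 0 0 1.25 5
0 0 0 0 0 0.25 5; 0 0 0 0 0 0.5 5; 0 0 0 0 0 0.75 5; 0 0 0 0 0 1 5; 0 0 0 0 0 1.25 5
0 0 0 0 0 0.25 5; 0 0 0 0 0 0.5 5; 0 0 0 0 0 0.75 5; 0 0 0 0 0 1 5; 0 0 0 0 0 1.25 5
0 0 0 0 0 0.25 5; 0 0 0 0 0 0.5 5; 0 0 0 0 0 0.75 5; 0 0 0 0 0 1 5; 0 0 0 0 0 1.25 5
0 0 0 0 0 0.25 5; 0 0 0 0 0 0.5 5; 0 0 0 0 0 0.75 5; 0 0 0 0 0 1 5; 0 0 0 0 0 1.25 5
0 0 0 0 0 0.25 5; 0 0 0 0 0 0.5 5; 0 0 0 0 0 0.75 5; 0 0 0 0 0 1 5; 0 0 0 0 0 1.25 5
0 0 0 0 0 0.25 5; 0 0 0 0 0 0.5 5; 0 0 0 0 0 0.75 5; 0 0 0 0 0 1 5; 0 0 0 0 0 1.25 5
0 0 0 0 0 -1 5; 0 0 0 0 0 -3.17 5; 0 0 0 0 0 -5.33 5; 0 0 0 0 0 -7.5 5; 0 0 0 0 0 -7.5 5
end [ 486.5  -186.25   99.99  -28.99]
0 0 0 -2.38 -3.44 0 5; 0 0 0 -4.75 -6.87 0 5; 0 0 0 -7.13 -10.31 0 5; 0 0 0 -9.5 -13.74 0 5; 0 0 0 -9.5 -13.74 2.33 5
0 0 0 0 0 2.34 5; 0 0 0 0 0 4.67 5; 0 0 0 0 0 5.4 5; 0 0 0 0 0 6.14 5; 0 0 0 0 0 6.87 5
0 0 0 0 0 0 5; 0 0 0 0 0 0.23 5; 0 0 0 0 0 0.47 5; 0 0 0 0 0 0.7 5; 0 0 0 0 0 0.7 5
0 0 0 0 0 0 5; 0 0 0 0 0 0 5; 0 0 0 0 0 0 5; 0 0 0 0 0 0 5; 0 0 0 0 0 0 5
end [470.   -20.02   0.99 -28.99]
```

Call:
apply_moves --targets "0 0 0 0 0 -0.2 5; 0 0 0 0 0 -0.6 5; 0 0 0 0 0 -1.2 5; 0 0 0 0 0 -3.5 5; 0 0 0 0 0 -6 5"

```text
time: 5.55
tool_pos: [485.2, -185.6, 79.9]
tcp_rot: [180.0, 0.1, -29.0]
ft_force: [1.4, 0.2, -1.5]
finger_gap: 58.0
```

Call:
apply_moves --targets "0 0 0 0 0 -2 5; 0 0 0 -1.2 -1.7 -2 5; 0 0 0 -3.5 -5.1 -2 5; 0 0 0 -5.8 -8.5 -2 5; 0 0 0 -8 -11.7 -2 5"

```text
time: 6.05
tool_pos: [472.6, -43.7, 100.4]
tcp_rot: [-180.0, -0.0, -29.0]
ft_force: [1.2, 0.3, -1.4]
finger_gap: 58.2
```

```bash
python3 - <<'E'
from h import *
im=snap('top','t2'); g=cv2.cvtColor(im,cv2.COLOR_RGB2GRAY)
b,q=fit(g,'top',[486,-187,21],34); print('base',b,q)
print([(c,onz(c,d['at'],13).round(1),d['confidence']) for c in('top',) for d in place_of(c,'base_center')])
snap('side');print([(onz('side',d['at'],13).round(1),d['confidence']) for d in place_of('side','base_center')])
crop(im,340,180,170,130,4,'t2c',[(circ('top',b,34),(0,0,255))])
s=sense();print(s['tool_pos'],s['ft_force'],s['finger_gap'])
E
```

```text
base [ 483.68558771 -193.61760078   21.        ] 13.59639
[('top', array([ 480.1, -187.7,   13. ]), 0.64)]
[(array([ 484.8, -188.8,   13. ]), 0.64)]
[473.00955672 -44.38093026 100.33112185] [-0.01226654 -0.46056133 -0.58470698] 58.117331549594695
```

View pics/t2c.png

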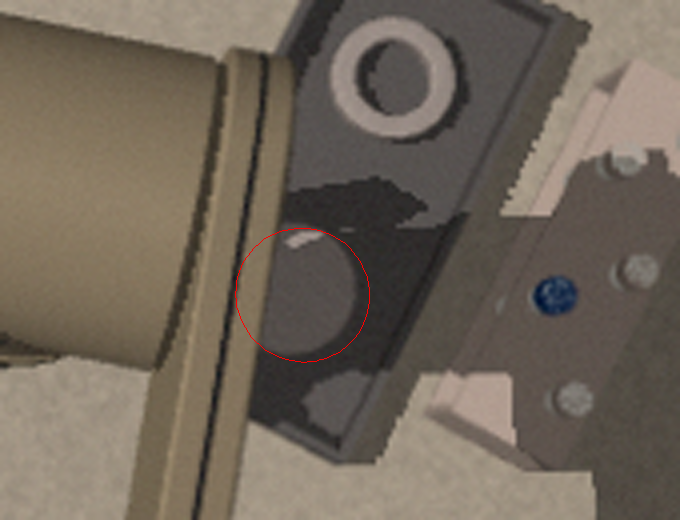

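Call:
apply_moves --targets "0 0 0 -1.2 -2.2 1.5 5; 0 0 0 -1.2 -2.2 4.5 5; 0 0 0 -1.2 -2.2 7 5; 0 0 0 -1.2 -2.2 8.5 5; 0 0 0 -1.2 -2.2 9.2 5"

```text
time: 6.75
tool_pos: [472.0, -20.9, 6.3]
tcp_rot: [179.9, 0.1, -29.1]
ft_force: [-0.5, -0.6, -1.3]
finger_gap: 58.5
```

Call:
apply_moves --targets "0 0 0 0 0 0.2 5; 0 0 0 0 0 0.4 5; 0 0 0 0 0 0.55 5; 0 0 0 0 0 0.7 5; 0 0 0 0 0 0.7 5"

```text
time: 7.25
tool_pos: [473.4, -20.0, 1.3]
tcp_rot: [-180.0, -0.0, -29.0]
ft_force: [-0.5, 0.4, -2.0]
finger_gap: 58.7
```

Call:
apply_moves --targets "0 0 0 0 0 0.05 5; 0 0 0 0 0 0.1 5; 0 0 0 0 0 0.12 5; 0 0 0 0 0 0.12 5; 0 0 0 0 0 0.12 5"

```text
time: 7.75
tool_pos: [473.2, -19.9, -0.2]
tcp_rot: [-180.0, -0.0, -29.0]
ft_force: [0.6, 0.7, -0.8]
finger_gap: 58.3
```

```bash
python3 - <<'E'
from h import *
for i in range(3):
    snapshot('side'); s=sense();print(s['tool_pos'],s['ft_force'],s['finger_gap'])
E
```

```text
[ 4.73173189e+02 -1.98953211e+01 -1.62736905e-01] [ 0.81490519  0.00992249 -0.57277564] 57.998591998729914
[ 4.73155406e+02 -1.99097198e+01 -1.66094960e-01] [-0.4848254   0.19547059 -1.56512333] 58.12247707941921
[ 4.73167448e+02 -1.99029086e+01 -1.65621062e-01] [-0.34761252 -0.50323988  0.27926592] 58.12921237025882
```

Call:
apply_moves --targets "0 0 0 0 0 0.05 5; 0 0 0 0 0 0.1 5; 0 0 0 0 0 0.1 5; 0 0 0 0 0 0.1 5; 0 0 0 0 0 0.1 5"

```text
time: 8.4
tool_pos: [473.2, -19.9, -0.3]
tcp_rot: [180.0, 0.0, -29.0]
ft_force: [-6.6, 0.7, 11.6]
finger_gap: 57.8
```

Call:
apply_moves --targets "0 0 0 0 0 0.05 5; 0 0 0 0 0 0.1 5; 0 0 0 0 0 0.1 5; 0 0 0 0 0 0.1 5; 0 0 0 0 0 0.1 5"

```text
time: 8.9
tool_pos: [473.3, -19.9, -0.3]
tcp_rot: [180.0, 0.0, -29.0]
ft_force: [-13.3, 0.5, 23.9]
finger_gap: 57.9
```

Call:
apply_moves --targets "0 0 0 0 0 -0.08 5; 0 0 0 0 0 -0.15 5; 0 0 0 0 0 -0.15 6; 0 0 0 0 0 -0.15 8; 0 0 0 0 0 -0.15 8"

```text
time: 9.4
tool_pos: [473.1, -19.9, -0.8]
tcp_rot: [180.0, 0.0, -29.0]
ft_force: [0.3, -0.1, -0.4]
finger_gap: 80.2
```

Call:
apply_moves --targets "0 0 0 0 0 -0.5 8; 0 0 0 0 0 -2 8; 0 0 0 0 0 -5 8; 0 0 0 0 0 -9.5 8; 0 0 0 0 0 -14 8"

```text
time: 9.9
tool_pos: [472.3, -19.8, 140.5]
tcp_rot: [180.0, 0.1, -29.0]
ft_force: [0.3, 0.2, 0.0]
finger_gap: 79.7
```

Call:
apply_moves --targets "0 0 0 -2 -3.5 -3 7.8; 0 0 0 -4 -7 -3 7.8; 0 0 0 -4 -7 -3 7.8; 0 0 0 -4 -7 -3 7.8; 0 0 0 -4 -7 -3 7.8"

```text
time: 10.4
tool_pos: [471.7, 60.1, 168.8]
tcp_rot: [179.9, 0.0, -29.0]
ft_force: [-0.2, -0.6, 0.6]
finger_gap: 78.3
```

```bash
python3 - <<'E'
from h import *
im=snap('top','t3'); g=cv2.cvtColor(im,cv2.COLOR_RGB2GRAY)
b,q=fit(g,'top',[484,-187,21],34); print('base',b,q)
snap('side');print([(onz('side',d['at'],13).round(1),d['confidence']) for d in place_of('side','base_center')],[(onz('side',d['at'],7).round(1),d['confidence']) for d in place_of('side','cover_center')])
crop(im,300,180,200,140,4,'t3c',[(circ('top',b,34),(0,0,255))])
s=sense();print(s['tool_pos'],s['ft_force'],s['finger_gap'])
E
```

```text
base [ 487.32055911 -186.78186286   21.        ] 22.074032
[(array([ 486.2, -183. ,   13. ]), 0.98), (array([541.1,  67.2,  13. ]), 0.29)] [(array([475.7, -20.9,   7. ]), 0.87)]
[471.86399533  59.78532021 168.80998703] [ 0.32342526 -0.20158985  0.00861794] 78.03695530681833
```

View pics/t3c.png

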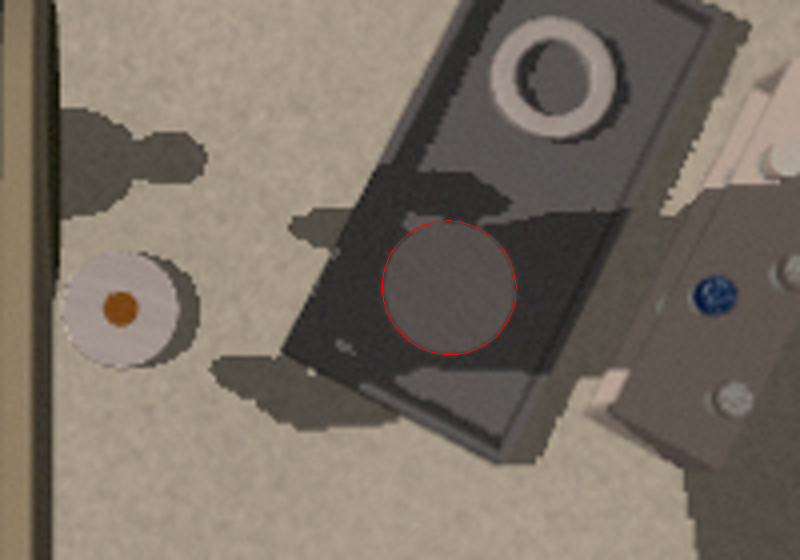

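```bash
python3 - <<'E'
from h import *
im=cv2.imread('pics/t3.png')[:,:,::-1]; g=cv2.cvtColor(im,cv2.COLOR_RGB2GRAY)
print('cover',fit(g,'top',onz('top',[257,330],14),30), onz('top',[256.75,329.6],14))
hsv=cv2.cvtColor(im,cv2.COLOR_RGB2HSV); m=(hsv[:,:,1]>150)&(hsv[:,:,0]<20); m[:, :310]=0;m[:,350:]=0
r,c=np.nonzero(m);print(r.mean(),c.mean(),onz('top',[r.mean(),c.mean()],14))
im=cv2.imread('pics/top0.png')[:,:,::-1]; g=cv2.cvtColor(im,cv2.COLOR_RGB2GRAY)
b=g.astype(int);print('stand edges again',fit(g,'top',[536,203,30],60,dark=True))
crop(im,170,120,150,150,4,'st',[(circ('top',fit(g,'top',[536,203,30],60,dark=True)[0],60),(0,0,255))])
hsv=cv2.cvtColor(im,cv2.COLOR_RGB2HSV); m=(hsv[:,:,1]>150)&(hsv[:,:,0]<20); m[:, :400]=0;m[:,430:]=0;r,c=np.nonzero(m);print('cover0',onz('top',[r.mean(),c.mean()],35))
E
python3 -c "
from plan import *
json.dump([471.9,59.9,168.8,-29],open('cmd.json','w'))
plan([(487,-186.6,130,-29,7.5),(487,-186.6,60,-29,7.5,0,25),(487,-186.6,40,-29,7.5,1,10)])"
```

```text
cover (array([476.26168923, -18.00342106,  14.        ]), np.float32(24.062002)) [475.80287115 -20.40135343  14.        ]
255.43396226415095 329.39622641509436 [478.48713623 -19.96464951  14.        ]
stand edges again (array([538.36256559, 203.3516277 ,  30.        ]), np.float32(45.097717))
cover0 [ 487.31787804 -185.69024182   35.        ]
0 0 0 2.21 3.47 0.65 7.5; 0 0 0 4.42 6.94 1.29 7.5; 0 0 0 6.64 10.41 1.94 7.5; 0 0 0 8.85 13.88 2.59 7.5; 0 0 0 11.06 17.36 3.23 7.5
0 0 0 2.21 3.47 0.65 7.5; 0 0 0 2.21 3.47 2.98 7.5; 0 0 0 2.21 3.47 5.32 7.5; 0 0 0 2.21 3.47 7.65 7.5; 0 0 0 2.21 3.47 8.65 7.5
0 0 0 0 0 1 7.5; 0 0 0 0 0 1 7.5; 0 0 0 0 0 1 7.5; 0 0 0 0 0 1 7.5; 0 0 0 0 0 1 7.5
end [ 486.98 -186.62   40.    -29.  ]
```

View pics/st.png

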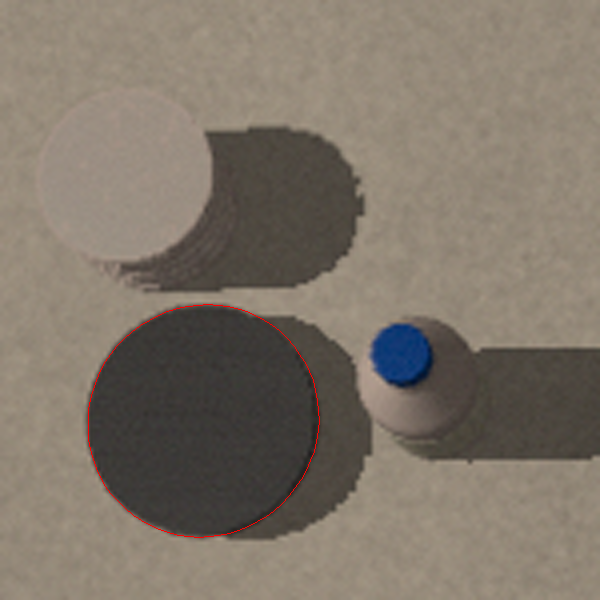

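Call:
apply_moves --targets "0 0 0 2.2 3.5 0.65 7.5; 0 0 0 4.4 6.9 1.3 7.5; 0 0 0 6.6 10.4 1.9 7.5; 0 0 0 8.8 13.9 2.6 7.5; 0 0 0 11 17.3 3.2 7.5"

```text
time: 11.1
tool_pos: [483.9, -146.2, 136.8]
tcp_rot: [180.0, 0.0, -29.1]
ft_force: [0.7, 0.7, -0.3]
finger_gap: 75.1
```

Call:
apply_moves --targets "0 0 0 2.1 3.4 0.65 7.5; 0 0 0 2.1 3.4 3 7.5; 0 0 0 2.1 3.4 5.3 7.5; 0 0 0 2.1 3.4 7.2 7.5; 0 0 0 2.1 3.4 8.65 7.5"

```text
time: 11.6
tool_pos: [485.2, -184.3, 49.0]
tcp_rot: [180.0, 0.1, -29.1]
ft_force: [-0.7, -0.2, -1.0]
finger_gap: 74.9
```

Call:
apply_moves --targets "0 0 0 0 0 0.8 7.5; 0 0 0 0 0 1.6 7.5; 0 0 0 0 0 2.3 7.5; 0 0 0 0 0 2.9 7.5; 0 0 0 0 0 2.9 7.5"

```text
time: 12.1
tool_pos: [486.0, -183.6, 21.2]
tcp_rot: [180.0, 0.0, -29.0]
ft_force: [-0.3, 0.5, -0.2]
finger_gap: 75.1
```

Call:
apply_moves --targets "0 0 0 0.13 0.26 0.2 7.5; 0 0 0 0.13 0.26 0.7 7.5; 0 0 0 0.13 0.26 1.2 7.5; 0 0 0 0.13 0.26 1.6 7.5; 0 0 0 0.13 0.26 1.8 7.5"

```text
time: 12.6
tool_pos: [485.8, -186.6, 3.1]
tcp_rot: [180.0, 0.1, -29.0]
ft_force: [-0.0, 0.3, 0.3]
finger_gap: 75.1
```

Call:
apply_moves --targets "0 0 0 0 0 0 6; 0 0 0 0 0 0 6; 0 0 0 0 0 0 6; 0 0 0 0 0 0 6; 0 0 0 0 0 0 6"

```text
time: 13.1
tool_pos: [486.1, -186.7, 3.7]
tcp_rot: [180.0, 0.0, -29.0]
ft_force: [-0.1, -0.2, -2.2]
finger_gap: 65.8
```

Call:
apply_moves --targets "0 0 0 0 0 -0.3 6; 0 0 0 0 0 -1 6; 0 0 0 0 0 -3 6; 0 0 0 0 0 -7 6; 0 0 0 0 0 -11.5 6" --force 50

```text
time: 13.6
tool_pos: [484.9, -186.1, 119.1]
tcp_rot: [180.0, 0.2, -29.0]
ft_force: [1.3, -0.9, -1.7]
finger_gap: 66.0
```

Call:
apply_moves --targets "0 0 0 -0.5 -1.3 -4 6; 0 0 0 -1.6 -4 -7 6; 0 0 0 -3.1 -7.8 -8.5 6; 0 0 0 -4.7 -11.9 -8.5 6; 0 0 0 -6.3 -15.9 -8.5 6"

```text
time: 14.1
tool_pos: [508.8, -15.8, 205.8]
tcp_rot: [-179.9, -0.2, -29.0]
ft_force: [0.3, -0.1, -2.0]
finger_gap: 65.8
```

Call:
apply_moves --targets "0 0 0 -1.6 -4 0 6; 0 0 0 -3.2 -8.1 0 6; 0 0 0 -4.9 -12.2 0 6; 0 0 0 -6.5 -16.3 0 6; 0 0 0 -7.6 -19.2 0 6"

```text
time: 14.6
tool_pos: [534.6, 190.5, 204.6]
tcp_rot: [-179.9, -0.0, -28.9]
ft_force: [0.9, -0.3, -1.7]
finger_gap: 66.5
```

Call:
apply_moves --targets "0 0 0 -0.6 -1.45 2 6; 0 0 0 -0.6 -1.45 5.5 6; 0 0 0 -0.6 -1.45 9 6; 0 0 0 -0.6 -1.45 12 6; 0 0 0 -0.6 -1.45 14 6"

```text
time: 15.1
tool_pos: [535.0, 202.9, 61.5]
tcp_rot: [179.9, 0.1, -29.0]
ft_force: [0.6, -0.1, -1.1]
finger_gap: 66.0
```

Call:
apply_moves --targets "0 0 0 0 0 1 6; 0 0 0 0 0 2 6; 0 0 0 0 0 2.7 6; 0 0 0 0 0 3.1 6; 0 0 0 0 0 3.2 6"

```text
time: 15.6
tool_pos: [536.9, 203.2, 32.1]
tcp_rot: [-180.0, -0.0, -29.0]
ft_force: [0.3, -0.1, -2.1]
finger_gap: 66.0
```

Call:
apply_moves --targets "0 0 0 0 0 0.05 6; 0 0 0 0 0 0.1 6; 0 0 0 0 0 0.15 6; 0 0 0 0 0 0.2 6; 0 0 0 0 0 0.2 6"

```text
time: 16.1
tool_pos: [536.5, 203.2, 29.8]
tcp_rot: [-180.0, -0.0, -29.0]
ft_force: [0.6, -0.1, -1.3]
finger_gap: 65.8
```

```bash
python3 - <<'E'
from h import *
im=snap('side'); crop(im,270,120,140,100,5,'s4')
print([(onz('side',d['at'],38).round(1),d['confidence']) for d in place_of('side','base_center')])
s=sense();print(s['tool_pos'],s['ft_force'],s['finger_gap'])
E
```

```text
[(array([533.4, 198.1,  38. ]), 0.66)]
[536.54846572 203.21816538  29.84590023] [ 0.23688593  0.73942461 -1.25444856] 65.67826576250039
```

View pics/s4.png

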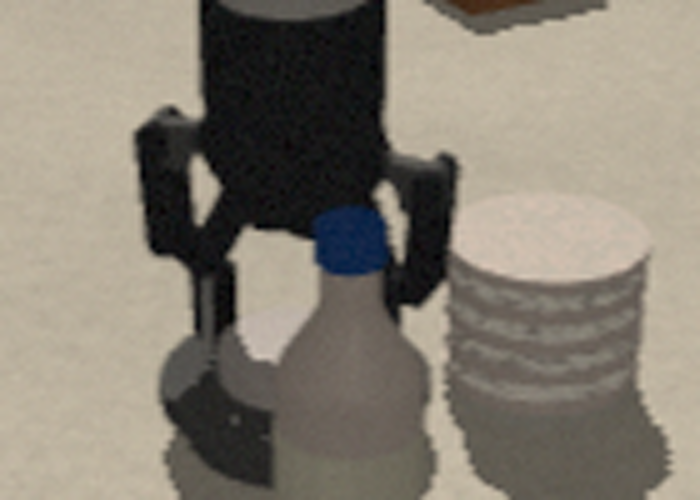

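Call:
apply_moves --targets "0 0 0 0 0 0.05 6; 0 0 0 0 0 0.1 6; 0 0 0 0 0 0.13 6; 0 0 0 0 0 0.13 6; 0 0 0 0 0 0.13 6"

```text
time: 16.7
tool_pos: [536.6, 203.2, 28.8]
tcp_rot: [-180.0, -0.0, -29.0]
ft_force: [-2.0, -0.6, 2.5]
finger_gap: 65.9
```

Call:
apply_moves --targets "0 0 0 0 0 0 6.6; 0 0 0 0 0 0 7.2; 0 0 0 0 0 0 8; 0 0 0 0 0 0 8; 0 0 0 0 0 0 8"

```text
time: 17.2
tool_pos: [536.6, 203.2, 28.5]
tcp_rot: [-180.0, -0.0, -29.0]
ft_force: [-0.4, 0.6, -0.6]
finger_gap: 80.5
```

Call:
apply_moves --targets "0 0 0 0 0 -1 8; 0 0 0 0 0 -3 8; 0 0 0 0 0 -7 8; 0 0 0 0 0 -12 8; 0 0 0 0 0 -16.5 8"

```text
time: 17.7
tool_pos: [536.4, 203.2, 196.4]
tcp_rot: [-180.0, -0.0, -29.0]
ft_force: [1.0, 0.1, 0.5]
finger_gap: 80.4
```

```bash
python3 - <<'E'
from h import *
s=sense();p=s['tool_pos'];print(p)
import json; json.dump([*map(float,p),-29.],open('cmd.json','w'))
from plan import plan
plan([(590,-215,190,-29,7.3),(594,-241.5,120,-29,7.3,0,30),(594,-241.5,30,-29,7.3,0,25),(594,-241.5,17,-29,7.3,1,7)])
E
```

```text
[536.4070289  203.19679819 196.35723218]
0 0 0 2.5 3.4 0.06 7.3; 0 0 0 4.99 6.8 0.13 7.3; 0 0 0 7.49 10.19 0.19 7.3; 0 0 0 9.98 13.59 0.25 7.3; 0 0 0 12.48 16.99 0.32 7.3
0 0 0 2.5 3.4 0.06 7.3; 0 0 0 4.99 6.79 0.13 7.3; 0 0 0 7.49 10.19 0.19 7.3; 0 0 0 9.99 13.59 0.25 7.3; 0 0 0 12.48 16.99 0.32 7.3
0 0 0 0.55 0.71 2.33 7.3; 0 0 0 1.09 1.41 4.66 7.3; 0 0 0 1.64 2.12 7 7.3; 0 0 0 1.64 2.12 9.25 7.3; 0 0 0 1.64 2.12 11.5 7.3
0 0 0 0 0 2.25 7.3; 0 0 0 0 0 4.5 7.3; 0 0 0 0 0 5.15 7.3; 0 0 0 0 0 5.8 7.3; 0 0 0 0 0 5.8 7.3
end [ 594.04 -241.5    16.96  -29.  ]
```

Call:
apply_moves --targets "0 0 0 2.5 3.4 0 7.3; 0 0 0 5 6.8 0.1 7.3; 0 0 0 7.5 10.2 0.2 7.3; 0 0 0 10 13.6 0.25 7.3; 0 0 0 12.5 17 0.3 7.3"

```text
time: 18.2
tool_pos: [563.6, -7.7, 191.6]
tcp_rot: [-180.0, -0.1, -29.0]
ft_force: [-0.0, -0.2, 0.1]
finger_gap: 72.8
```

Call:
apply_moves --targets "0 0 0 2.5 3.4 0 7.3; 0 0 0 5 6.8 0.1 7.3; 0 0 0 7.5 10.2 0.2 7.3; 0 0 0 10 13.6 0.25 7.3; 0 0 0 12.5 17 0.3 7.3"

```text
time: 18.7
tool_pos: [590.5, -217.2, 188.5]
tcp_rot: [-180.0, -0.1, -29.0]
ft_force: [0.5, 0.0, -0.6]
finger_gap: 73.1
```

```bash
python3 - <<'E'
from h import *
im=snap('top','t5'); g=cv2.cvtColor(im,cv2.COLOR_RGB2GRAY)
st,_=fit(g,'top',[538,203,30],60,dark=True); b,q=fit(g,'top',[538,203,46],34); print('stand',st,'base',b,q)
print('cover',fit(g,'top',[475,-20,14],30))
crop(im,170,160,150,110,5,'t5c',[(circ('top',st,60),(0,0,255)),(circ('top',b,34),(0,255,0))])
print(sense()['tool_pos'])
E
```

```text
stand [538.35200418 203.28263214  30.        ] base [538.85055785 201.83455708  46.        ] 70.60782
cover (array([476.21573613, -19.52634039,  14.        ]), np.float32(17.728645))
[ 590.2150542  -223.66677303  188.29672256]
```

View pics/t5c.png

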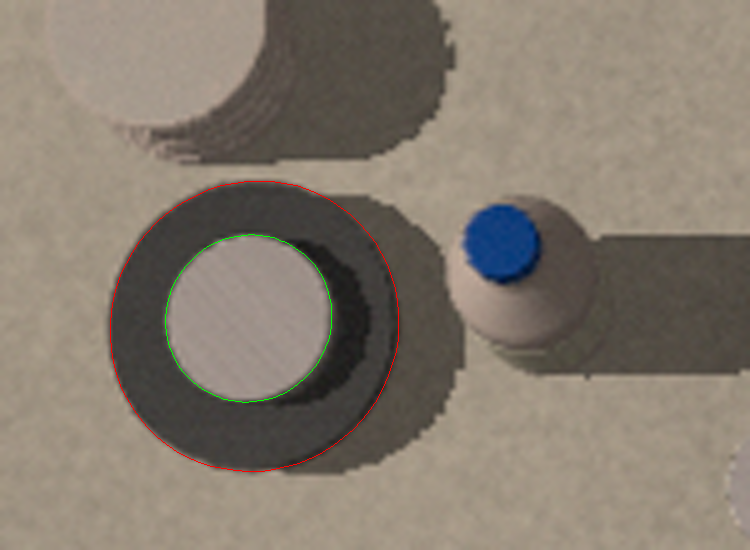

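Call:
apply_moves --targets "0 0 0 0.55 0.7 2.3 7.3; 0 0 0 1.1 1.4 4.7 7.3; 0 0 0 1.65 2.1 7.1 7.3; 0 0 0 1.65 2.1 9.3 7.3; 0 0 0 1.65 2.1 11.5 7.3"

```text
time: 19.25
tool_pos: [594.7, -242.2, 72.4]
tcp_rot: [-180.0, -0.0, -29.0]
ft_force: [0.9, 0.3, 1.0]
finger_gap: 73.0
```

Call:
apply_moves --targets "0 0 0 0 0 2 7.3; 0 0 0 0 0 3.5 7.3; 0 0 0 0 0 4.6 7.3; 0 0 0 0 0 5.4 7.3; 0 0 0 0 0 5.6 7.3"

```text
time: 19.75
tool_pos: [594.4, -241.5, 15.9]
tcp_rot: [180.0, 0.0, -29.0]
ft_force: [-0.1, -0.3, 0.3]
finger_gap: 73.0
```

Call:
apply_moves --targets "0 0 0 0 0 0 7.3; 0 0 0 0 0 0 7.3; 0 0 0 0 0 0 7.3; 0 0 0 0 0 0 7.3; 0 0 0 0 0 0 7.3"

```text
time: 20.25
tool_pos: [594.9, -241.8, 16.9]
tcp_rot: [-180.0, -0.0, -29.0]
ft_force: [-0.1, -0.0, 0.2]
finger_gap: 73.1
```

Call:
apply_moves --targets "0 0 0 -0.08 0.05 0.4 7.3; 0 0 0 -0.08 0.05 0.8 7.3; 0 0 0 -0.08 0.05 1.2 7.3; 0 0 0 -0.08 0.05 1.35 7.3; 0 0 0 -0.08 0.05 1.35 7.3"

```text
time: 20.75
tool_pos: [593.3, -241.5, 2.3]
tcp_rot: [180.0, 0.1, -29.0]
ft_force: [-0.0, -0.2, 0.5]
finger_gap: 73.1
```

Call:
apply_moves --targets "0 0 0 0 0 0 5.6; 0 0 0 0 0 0 5.6; 0 0 0 0 0 0 5.6; 0 0 0 0 0 0 5.6; 0 0 0 0 0 0 5.6" --force 40

```text
time: 21.25
tool_pos: [594.2, -242.0, 3.6]
tcp_rot: [-180.0, -0.1, -29.0]
ft_force: [-0.2, 0.3, 5.5]
finger_gap: 62.4
```

```bash
python3 - <<'E'
from h import *
snapshot('side');s=sense();p=s['tool_pos'];print(p,s['ft_force'],s['finger_gap'])
import json; json.dump([p[0],p[1],p[2]+200,-29.],open('cmd.json','w'))
from plan import plan
plan([(536.2,204.2,p[2]+200,-29,5.6)])
E
```

```text
[ 594.17155705 -241.98672391    3.60411276] [-0.65942923  0.45005403  4.8932354 ] 62.398284478385015
0 0 0 -2.67 -3.62 0 5.6; 0 0 0 -5.34 -7.24 0 5.6; 0 0 0 -8.01 -10.86 0 5.6; 0 0 0 -10.68 -14.49 0 5.6; 0 0 0 -13.35 -18.11 0 5.6
0 0 0 -2.67 -3.62 0 5.6; 0 0 0 -5.34 -7.24 0 5.6; 0 0 0 -8.01 -10.86 0 5.6; 0 0 0 -10.68 -14.48 0 5.6; 0 0 0 -13.35 -18.1 0 5.6
end [536.2  204.16 203.6  -29.  ]
```

Call:
apply_moves --targets "0 0 0 0 0 -0.3 5.6; 0 0 0 0 0 -1 5.6; 0 0 0 0 0 -3.5 5.6; 0 0 0 0 0 -8 5.6; 0 0 0 0 0 -12.5 5.6"

```text
time: 21.8
tool_pos: [592.5, -241.2, 128.2]
tcp_rot: [180.0, 0.2, -29.0]
ft_force: [1.1, -0.6, 0.6]
finger_gap: 62.8
```

Call:
apply_moves --targets "0 0 0 -0.7 -1 -4 5.6; 0 0 0 -2.7 -3.7 -6.5 5.6; 0 0 0 -5.4 -7.3 -7.5 5.6; 0 0 0 -8.1 -10.9 -7.5 5.6; 0 0 0 -10.7 -14.5 -7.5 5.6"

```text
time: 22.3
tool_pos: [570.1, -61.7, 204.0]
tcp_rot: [-180.0, -0.1, -29.0]
ft_force: [0.6, 0.8, -1.7]
finger_gap: 62.8
```

Call:
apply_moves --targets "0 0 0 -2.7 -3.6 0 5.6; 0 0 0 -5.4 -7.3 0 5.6; 0 0 0 -8.1 -10.9 0 5.6; 0 0 0 -10.7 -14.5 0 5.6; 0 0 0 -13.4 -18.1 0 5.6"

```text
time: 22.8
tool_pos: [540.3, 161.8, 203.3]
tcp_rot: [-180.0, -0.0, -29.0]
ft_force: [0.3, -0.2, -0.7]
finger_gap: 62.6
```

Call:
apply_moves --targets "0 0 0 -1.6 -2.4 0 5.6; 0 0 0 -2.6 -3.6 2 5.6; 0 0 0 -2.6 -3.6 5.5 5.6; 0 0 0 -2.6 -3.6 9 5.6; 0 0 0 -2.6 -3.6 11.5 5.6"

```text
time: 23.3
tool_pos: [534.1, 204.2, 85.5]
tcp_rot: [179.9, 0.1, -29.0]
ft_force: [-0.0, 0.1, -1.2]
finger_gap: 62.4
```

Call:
apply_moves --targets "0 0 0 0 0 1.5 5.6; 0 0 0 0 0 2.5 5.6; 0 0 0 0 0 3.2 5.6; 0 0 0 0 0 3.2 5.6; 0 0 0 0 0 3.2 5.6"

```text
time: 23.8
tool_pos: [536.5, 204.5, 57.2]
tcp_rot: [-179.9, -0.1, -29.0]
ft_force: [-1.0, -0.2, -0.1]
finger_gap: 62.7
```

Call:
apply_moves --targets "0 0 0 0 0 0.4 5.6; 0 0 0 0 0 0.7 5.6; 0 0 0 0 0 0.95 5.6; 0 0 0 0 0 1.05 5.6; 0 0 0 0 0 1.05 5.6"

```text
time: 24.3
tool_pos: [535.4, 204.2, 45.2]
tcp_rot: [180.0, 0.0, -29.0]
ft_force: [-0.7, -0.6, 0.0]
finger_gap: 62.8
```

Call:
apply_moves --targets "0 0 0 0 0 0.05 5.6; 0 0 0 0 0 0.1 5.6; 0 0 0 0 0 0.15 5.6; 0 0 0 0 0 0.15 5.6; 0 0 0 0 0 0.15 5.6"

```text
time: 24.8
tool_pos: [535.8, 204.3, 44.6]
tcp_rot: [-180.0, -0.0, -29.0]
ft_force: [-3.4, -0.6, 5.7]
finger_gap: 62.7
```

Contact at the expected height. Release and rise, then look.

Call:
apply_moves --targets "0 0 0 0 0 -0.05 5.9; 0 0 0 0 0 -0.05 6.6; 0 0 0 0 0 -0.05 7.8; 0 0 0 0 0 -0.05 7.8; 0 0 0 0 0 -0.05 7.8"

```text
time: 25.3
tool_pos: [535.6, 204.3, 44.4]
tcp_rot: [180.0, 0.0, -29.0]
ft_force: [0.2, 0.8, 0.2]
finger_gap: 77.9
```

Call:
apply_moves --targets "0 0 0 0 0 -1 7.8; 0 0 0 0 0 -3 7.8; 0 0 0 0 0 -7 7.8; 0 0 0 0 0 -11 7.8; 0 0 0 0 0 -15 7.8"

```text
time: 25.8
tool_pos: [535.4, 204.2, 196.8]
tcp_rot: [-180.0, -0.0, -29.0]
ft_force: [0.3, 0.8, 0.2]
finger_gap: 77.7
```

```bash
python3 - <<'E'
from h import *
s=sense();p=s['tool_pos'];print(p)
import json; json.dump([*map(float,p),-29.],open('cmd.json','w'))
from plan import plan
plan([(473.5,-20.2,190,-29,7.5),(473.5,-20.2,60,-29,7.5,0,30),(473.5,-20.2,20,-29,7.5,0,12),])
E
```

```text
[535.4239009  204.21159293 196.767142  ]
0 0 0 0.91 3.77 0.11 7.5; 0 0 0 1.82 7.54 0.23 7.5; 0 0 0 2.73 11.31 0.34 7.5; 0 0 0 3.64 15.09 0.45 7.5; 0 0 0 4.55 18.86 0.56 7.5
0 0 0 0.91 3.77 0.12 7.5; 0 0 0 0.91 3.77 2.72 7.5; 0 0 0 0.91 3.77 5.32 7.5; 0 0 0 0.91 3.77 7.92 7.5; 0 0 0 0.91 3.77 10.52 7.5
0 0 0 0 0 2.6 7.5; 0 0 0 0 0 3.6 7.5; 0 0 0 0 0 4.6 7.5; 0 0 0 0 0 5.6 7.5; 0 0 0 0 0 6.6 7.5
end [473.47 -20.19  19.97 -29.  ]
```

Call:
apply_moves --targets "0 0 0 0.9 3.8 0 7.5; 0 0 0 1.8 7.5 0.2 7.5; 0 0 0 2.7 11.3 0.3 7.5; 0 0 0 3.6 15.1 0.4 7.5; 0 0 0 4.5 18.9 0.5 7.5"

```text
time: 26.3
tool_pos: [483.0, 15.9, 190.4]
tcp_rot: [-180.0, -0.1, -29.0]
ft_force: [0.5, -0.2, 0.0]
finger_gap: 74.8
```

Call:
apply_moves --targets "0 0 0 0.9 3.75 0.2 7.5; 0 0 0 0.9 3.75 2.7 7.5; 0 0 0 0.9 3.75 5.3 7.5; 0 0 0 0.9 3.75 7.9 7.5; 0 0 0 0.9 3.75 10.5 7.5"

```text
time: 26.8
tool_pos: [473.5, -20.3, 84.6]
tcp_rot: [-180.0, -0.1, -29.0]
ft_force: [-0.7, -0.3, -0.1]
finger_gap: 74.8
```

Call:
apply_moves --targets "0 0 0 0 0 2.6 7.5; 0 0 0 0 0 4 7.5; 0 0 0 0 0 5.2 7.5; 0 0 0 0 0 6 7.5; 0 0 0 0 0 6.2 7.5"

```text
time: 27.3
tool_pos: [473.1, -20.0, 22.3]
tcp_rot: [180.0, 0.0, -29.0]
ft_force: [-0.3, 0.3, -0.4]
finger_gap: 75.0
```

```bash
python3 - <<'E'
from h import *
im=snap('top','t6'); g=cv2.cvtColor(im,cv2.COLOR_RGB2GRAY)
st,_=fit(g,'top',[538,203,30],60,dark=True); b,q=fit(g,'top',[538,203,60],32); h,_=fit(g,'top',[538,203,60],20,dark=True); print('stand',st,'ring',b,q,h)
crop(im,170,160,150,110,5,'t6c',[(circ('top',st,60),(0,0,255)),(circ('top',b,32),(0,255,0)),(circ('top',[538.85,201.8,46],34),(255,0,0))])
s=sense();print(s['tool_pos'],s['ft_force'])
E
```

```text
stand [538.41667879 203.44940619  30.        ] ring [538.1052955 203.3251235  60.       ] 63.35327 [538.18387418 204.02658545  60.        ]
[473.26449272 -20.01105146  22.51470369] [ 0.0168594  -0.93712716  1.01818345]
```

View pics/t6c.png

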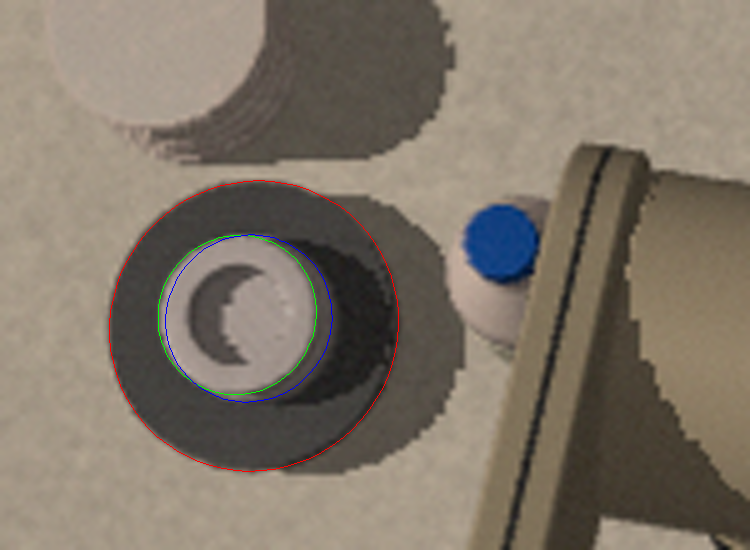

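Call:
apply_moves --targets "0 0 0 0 0 0.7 7.5; 0 0 0 0 0 1.3 7.5; 0 0 0 0 0 1.8 7.5; 0 0 0 0 0 2.1 7.5; 0 0 0 0 0 2.1 7.5"

```text
time: 27.85
tool_pos: [472.6, -19.9, 0.9]
tcp_rot: [180.0, 0.1, -29.0]
ft_force: [-0.5, -0.4, -0.2]
finger_gap: 75.0
```

Call:
apply_moves --targets "0 0 0 0 0 0 5.3; 0 0 0 0 0 0 5.3; 0 0 0 0 0 0 5.3; 0 0 0 0 0 0 5.3; 0 0 0 0 0 0 5.3"

```text
time: 28.35
tool_pos: [473.6, -20.1, 2.1]
tcp_rot: [-180.0, -0.0, -29.0]
ft_force: [-1.7, -0.2, 5.8]
finger_gap: 58.2
```

```bash
python3 - <<'E'
from h import *
snapshot('side');s=sense();p=s['tool_pos'];print(p,s['ft_force'],s['finger_gap'])
import json; json.dump([p[0],p[1],p[2]+205,-29.],open('cmd.json','w'))
from plan import plan
plan([(535.8,204.2,p[2]+205,-29,5.3)])
E
```

```text
[473.54819578 -20.10288259   2.06256731] [-1.33208987  0.21746157  5.16283844] 58.00566200776176
0 0 0 -0.9 -3.77 0 5.3; 0 0 0 -1.81 -7.55 0 5.3; 0 0 0 -2.71 -11.32 0 5.3; 0 0 0 -3.62 -15.09 0 5.3; 0 0 0 -4.52 -18.86 0 5.3
0 0 0 -0.91 -3.78 0 5.3; 0 0 0 -0.91 -3.78 0 5.3; 0 0 0 -0.91 -3.78 0 5.3; 0 0 0 -0.91 -3.78 0 5.3; 0 0 0 -0.91 -3.78 0 5.3
end [535.82 204.24 207.06 -29.  ]
```

Call:
apply_moves --targets "0 0 0 0 0 -0.3 5.3; 0 0 0 0 0 -1 5.3; 0 0 0 0 0 -3.5 5.3; 0 0 0 0 0 -8 5.3; 0 0 0 0 0 -12.5 5.3"

```text
time: 28.9
tool_pos: [471.8, -19.8, 127.3]
tcp_rot: [180.0, 0.1, -29.0]
ft_force: [0.9, -0.5, -0.9]
finger_gap: 57.6
```

Call:
apply_moves --targets "0 0 0 0 0 -4.5 5.3; 0 0 0 -0.3 -1.3 -7.5 5.3; 0 0 0 -1.1 -4.6 -8 5.3; 0 0 0 -2 -8.4 -8 5.3; 0 0 0 -2.9 -12.2 -8 5.3"

```text
time: 29.4
tool_pos: [507.3, 101.9, 207.6]
tcp_rot: [-180.0, -0.1, -29.0]
ft_force: [1.3, -0.7, -2.3]
finger_gap: 57.4
```

Call:
apply_moves --targets "0 0 0 -0.9 -3.8 0 5.3; 0 0 0 -1.7 -7 0 5.3; 0 0 0 -2.3 -9.4 0 5.3; 0 0 0 -2.53 -10.44 2 5.3; 0 0 0 -2.53 -10.44 5 5.3"

```text
time: 29.9
tool_pos: [537.0, 206.7, 158.5]
tcp_rot: [-179.8, -0.2, -28.9]
ft_force: [0.4, -0.0, -2.1]
finger_gap: 57.6
```

Call:
apply_moves --targets "0 0 0 0 0 3 5.3; 0 0 0 0 0 5.5 5.3; 0 0 0 0 0 7 5.3; 0 0 0 0 0 7.6 5.3; 0 0 0 0 0 7.6 5.3"

```text
time: 30.4
tool_pos: [535.1, 204.2, 80.3]
tcp_rot: [180.0, 0.0, -29.0]
ft_force: [0.9, 0.1, -1.0]
finger_gap: 57.9
```

Call:
apply_moves --targets "0 0 0 0 0 0 5.3; 0 0 0 0 0 0 5.3; 0 0 0 0 0 0 5.3; 0 0 0 0 0 0 5.3; 0 0 0 0 0 0 5.3"

```text
time: 30.9
tool_pos: [535.6, 204.4, 80.9]
tcp_rot: [-180.0, -0.0, -29.0]
ft_force: [-0.3, -0.3, -1.2]
finger_gap: 57.5
```

At (535.6, 204.4); lower to about 63.5, then feel down.

Call:
apply_moves --targets "0 0 0 0 0 0.6 5.3; 0 0 0 0 0 1.1 5.3; 0 0 0 0 0 1.5 5.3; 0 0 0 0 0 1.7 5.3; 0 0 0 0 0 1.75 5.3"

```text
time: 31.4
tool_pos: [534.9, 204.2, 62.3]
tcp_rot: [180.0, 0.0, -29.0]
ft_force: [-0.0, -1.0, -1.6]
finger_gap: 57.5
```

Call:
apply_moves --targets "0 0 0 0 0 0.05 5.3; 0 0 0 0 0 0.1 5.3; 0 0 0 0 0 0.13 5.3; 0 0 0 0 0 0.13 5.3; 0 0 0 0 0 0.13 5.3"

```text
time: 31.9
tool_pos: [535.6, 204.4, 62.1]
tcp_rot: [-180.0, -0.0, -29.0]
ft_force: [-1.4, -0.6, 3.3]
finger_gap: 58.1
```

Call:
apply_moves --targets "0 0 0 0 0 0 5.8; 0 0 0 0 0 0 6.4; 0 0 0 0 0 0 7.6; 0 0 0 0 0 0 7.6; 0 0 0 0 0 0 7.6"

```text
time: 32.4
tool_pos: [535.3, 204.3, 61.6]
tcp_rot: [180.0, 0.0, -29.0]
ft_force: [-0.0, -1.0, 0.6]
finger_gap: 76.0
```

Call:
apply_moves --targets "0 0 0 0 0 -1 7.6; 0 0 0 0 0 -3 7.6; 0 0 0 0 0 -6.5 7.6; 0 0 0 0 0 -10.5 7.6; 0 0 0 0 0 -14 7.6"

```text
time: 32.9
tool_pos: [535.5, 204.4, 204.5]
tcp_rot: [-179.9, -0.1, -29.0]
ft_force: [0.4, 0.0, -0.2]
finger_gap: 75.9
```

Call:
apply_moves --targets "0 0 0 0.9 3.8 0 7.6; 0 0 0 1.8 7.5 0 7.6; 0 0 0 2.7 11.3 0 7.6; 0 0 0 3.6 15 0 7.6; 0 0 0 4 17.5 0 7.6"

```text
time: 33.4
tool_pos: [485.0, 29.8, 202.6]
tcp_rot: [180.0, -0.1, -29.0]
ft_force: [-0.3, 0.1, -0.6]
finger_gap: 76.4
```

Call:
apply_moves --targets "0 0 0 0.9 3.8 0 7.6; 0 0 0 1.8 7.5 0 7.6; 0 0 0 1.8 7.5 0 7.6; 0 0 0 1.8 7.5 0 7.6; 0 0 0 1.8 7.5 0 7.6"

```text
time: 33.9
tool_pos: [465.2, -41.8, 202.2]
tcp_rot: [-180.0, -0.0, -29.0]
ft_force: [-0.2, -0.2, -0.6]
finger_gap: 75.8
```

```bash
python3 - <<'E'
from h import *
im=snap('top','t7'); g=cv2.cvtColor(im,cv2.COLOR_RGB2GRAY)
st,_=fit(g,'top',[538,203,30],60,dark=True); b,q=fit(g,'top',[538,203,74],30); print('stand',st,'cover',b,q)
a=crop(im,170,150,200,120,4,'t7c',[(circ('top',b,30),(0,255,0))])
sd=snap('side','s7'); crop(sd,270,120,140,100,5,'s7c')
A=cv2.imread('pics/t7c.png');B=cv2.imread('pics/s7c.png');B=cv2.resize(B,(A.shape[1]//2+1,285))
cv2.imwrite('pics/f7.png',np.vstack([cv2.resize(A,None,fx=.6,fy=.6),cv2.resize(B,(480,300))]))
for q in('bottle','dishes','rack'): print(q,[(onz('side',d['at'],0).round(0),d['confidence']) for d in place_of('side',q)[:1]])
s=sense();print(s['tool_pos'],s['qd'].max(),s['ft_force'])
E
```

```text
stand [538.35700954 203.7108692   30.        ] cover [538.1997908  203.65421028  74.        ] 59.983112
bottle [(array([538.,  84.,   0.]), 0.96)]
dishes [(array([656., 231.,   0.]), 0.92)]
rack [(array([ 497., -333.,    0.]), 0.9)]
[465.0250131  -41.63675994 201.64430653] 0.04933577454891857 [ 0.67854091 -0.63857942 -0.07550409]
```

View pics/f7.png

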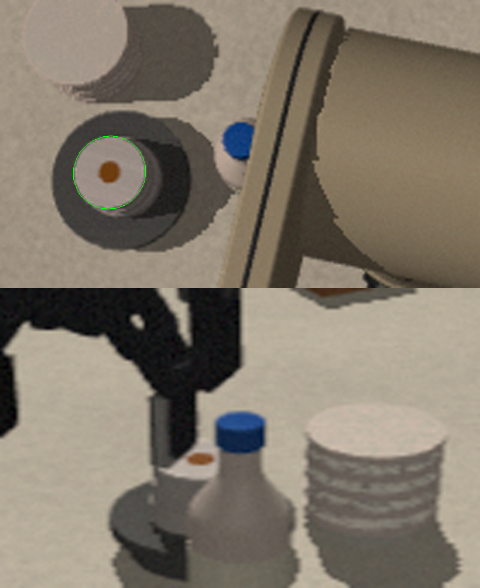

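```bash
python3 - <<'E'
from h import *
a=cv2.imread('pics/top0.png',0).astype(int);b=cv2.imread('pics/t7.png',0).astype(int)
for n,(r,c,h,w) in dict(dishes=(135,175,60,60),bottlecap=(195,258,30,20),rack=(200,470,95,50)).items(): print(n,abs(a-b)[r:r+h,c:c+w].mean().round(1))
print(hand_in())
E
```

```text
dishes 7.8
bottlecap 14.8
rack 23.5
the job is handed in; nothing more can be done
None
```

The chamber is stacked on the stand with the base disc at the bottom, the spacer ring on it and the cover on top. The arm has let go and moved clear. The job was handed in at about 34 s on the robot's clock.

I lifted the cover off the base and set it on the bench. I then placed the base, the ring and finally the cover, lowering each by feel. Contact at set-down on the stand was about 3–6 N. Setting the cover down on the bench peaked at about 24 N measured upward.

**Centring:** the last top picture put the cover within about 0.2 mm of the stand's centre. The ring was within about 0.5 mm, and the base about 1.5 mm off when last measured.

**Bystanders:**
- **Positions:** the network's final readings put the bottle and rack within about 5 mm of where they started. The dishes read about 16 mm off in y (231 against 247).
- **Close-up pictures:** they showed the dishes and bottle in the same place after the base and ring went on. The final picture looked the same, and no unexpected wrist force appeared during the moves.
- **Before/after check:** a pixel comparison against the first picture settled nothing. The dishes differed by 7.8 grey levels, the bottle cap by 14.8 and the rack by 23.5. The arm hid or shaded the bottle and probably the rack, and I did not find the cause of the dishes' figure before handing in.

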